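# Flip the rack stop down and close the spice pots up against it

### The job

Fold the hinged steel stop on the spice rack fully down across the lane without forcing it, then push the rear pot so that the two green pots slide along the lane together and bear firmly on the stop's rubber bumper, squeezing it for a moment but never hard enough to chip the glaze. Leave the pots upright, closed up to each other and touching the bumper, with the stop down, and do not disturb the spare pot, the shaker or the garlic.

Things in the scene. Friction and masses are not known exactly. Their poses are not given: they have to be found in the camera images.
- rack: Low light-wood spice rack, fixed to the worktop, 100 (x) x 360 (y) x 30 mm; origin at the centre of its underside, z up. Its lane runs along its y axis, 79 mm wide between two rails (tops 30 mm above the worktop) on an 8 mm floor, waxed smooth, open at both ends. The flip stop sits at rack y = +120 mm, towards the rack's +y end; the pots are to be pushed towards rack +y.
- stop_hinge (a point): Centre of the stop's hinge, on a steel bracket outside the lane's -x rail (the robot's side): rack (-58, 120, 52) mm. The hinge line runs along rack y. The bracket's two cheeks reach 62 mm above the worktop.
- flag_end (a point): Free end of the stop's steel arm. The arm is 24 mm wide along rack y, 12 mm thick, and reaches 120 mm from the hinge. Up, it stands vertically above the hinge; down, it lies level across the lane towards rack +x, its mid-plane 52 mm and its top 58 mm above the worktop, its end 62 mm to the +x side of the lane's middle, on a steel post.
- stop_flag (a joint): Stop angle in rad: 0 = upright, grows as the arm folds towards rack +x and down over the lane, 1.571 = fully down (hard end). Stiff hinge: it takes about 0.12 N m and stays where it is left. Starts between 0 and 0.35.
- screw_hole (a point): Where the adjusting screw passes through the arm, 58 mm from the hinge; with the stop down: mid-lane, rack y = 120 mm, 52 mm above the worktop. The screw runs along rack y; at its -y end is a rubber bumper 20 mm across. How far it is screwed out differs and is not reported: its face lies at rack y = 63 to 99 mm. It yields about 3 N per mm, is solid after 5 mm; the screw holds.
- front_pot_mid (a point): Middle (on the axis, half-way up) of the front pot, the one nearer the stop: green glazed pot with a dark wood plug, 70 mm across its belly (34 to 35 mm from axis to side), 84 mm high, 0.25 to 0.5 kg, standing upright on the lane floor; this point is 50 mm above the worktop.
- rear_pot_mid (a point): Middle of the rear pot, an equal pot behind the front one in the lane (towards rack -y), with a gap between the two at the start. This is the one to push, on its -y side; there is nothing behind it.
- front_pot: The front pot; origin at the centre of its underside, z up. It has 4 mm play either side in the lane. Sliding both pots takes some 1 to 7 N, which differs from time to time; the squeeze on the bumper comes on top. A squeeze of 6 to 10 N is right; above 14 N the glaze chips.
- rear_pot: The rear pot; origin at the centre of its underside, z up.
- spare_pot_mid (a point): Bystander: a third equal green pot, on the worktop behind the rack (rack +x side); point half-way up, 42 mm above the worktop.
- shaker_mid (a point): Bystander: glass shaker with a metal cap, 44 mm across, 90 mm high, on the worktop behind the rack; point half-way up.
- garlic_mid (a point): Bystander: a bulb of garlic, 56 mm, on the worktop beyond the rack's -y end; point half-way up.
Things that resemble listed ones, but are neither listed nor needed, are in the scene too. What is shaped like the rear_pot but orange or purple is not meant. Leave any red look-alike of the front_pot alone.

How it is judged:
On the way, in this order (a step that is already met when the one before it is completed fails the run):
1. the stop is folded fully down (within 0.05 rad) (value of joint stop_flag above 1.52 rad), for 0.2 s.
2. the rear pot pushes the front pot, which squeezes the stop's bumper with more than 5 N for 0.3 s, the stop being down (contact force between front_pot and stop_flag above 5 N and contact force between rear_pot and front_pot above 2 N and value of joint stop_flag above 1.5 rad), for 0.3 s.
At the end, for the whole second after the job is handed in: The stop is down (within 0.07 rad), the front pot rests against its bumper (still bearing on it with at least 0.15 N), the rear pot stands close behind (axes under 74 mm apart), both are upright within 0.1 rad on the lane floor and at rest (value of joint stop_flag above 1.5 rad and contact force between front_pot and stop_flag above 0.15 N and horizontal distance between front_pot_mid and rear_pot_mid below 0.074 m and angle between each of front_pot_mid, rear_pot_mid's own z axis and vertical below 0.1 rad and linear speed of each of front_pot, rear_pot below 0.01 m/s and height (world z) of each of front_pot_mid, rear_pot_mid below 0.056 m); the robot touches nothing.
It fails at once if a pot is pressed on the stop with more than 14 N (the glaze chips) (contact force between any of front_pot, rear_pot and stop_flag above 14 N).
It fails at once if the robot bears on the stop with more than 40 N (contact force between the fingers and stop_flag above 40 N).
It fails at once if a pot in the rack is tipped by more than 0.35 rad (angle between any of front_pot_mid, rear_pot_mid's own z axis and vertical above 0.35 rad).
It fails at once if the spare pot, the shaker or the garlic is moved more than 20 mm (distance of any of spare_pot_mid, shaker_mid, garlic_mid from where it was at the start of the episode above 0.02 m).
It also fails if it takes over 64 s, if anything falls off the work surface, if the arm or the gripper's body presses on something with over 40 N, if the wrist force passes 120 N, or if a joint passes its speed limit or range.

### The arm

A 6-joint arm with a two-finger parallel gripper is mounted at the origin on a cart in front of the work surface, level with it; the furniture and walls round the work are solid. World frame = base frame: x ahead of the robot, y to its left, z up, the work surface at z = 0. Lengths are in m, angles in rad, forces in N, time in s.
With the tool pointing down it reaches from about 0.35 to 0.725 m from the base axis. Payload 6 kg.
Tool frame: the origin (TCP) lies at the very end of the fingers, on their centre line; the grasp point (between the pads) lies 19 mm behind it (arm.tcp_to_grasp is the z of the grasp point in the tool frame, in m); z points along the fingers, y is the line along which they close (so a half turn about z gives the same grasp; the last joint's range is limited). The gripper opens to 85 mm and grips with 20 to 120 N. Pads are 22 mm wide; open, the fingers measure 114 mm over their backs; the gripper's body (76 mm by 85 mm) begins 54 mm behind the grasp point. The pads swing forward as they close: fully open they stand 13 mm farther back than shut.
Start: joints at [1.508, 0.04, 0.085, 0, -1.615, -0.334], TCP at [0.232, 0.553, 0.231] pointing down, gripper open.
Joint ranges: [-2.56, 2.56], [-1.29, 2.01], [-1.08, 1.49], [-3.29, 1.98], [-2.81, -0.18], [-2.99, 2.99]. Speed limits (rad/s): [2.57, 2.57, 3.01, 3.14, 3.14, 3.14].

### API

Orientations are given as a unit quaternion [w, x, y, z].
In Python, from workcell import sensors, capture, camera_model, arm gives the robot as it stands.
- The arm moves only by the tool step_arm, never from a script. Its argument "series" is one flat list of numbers, 5 for each row, row after row: the closure, from 0 (fully open) to 1 (shut), then the shift along the tool's x, y, z in cm, then the turn about the tool's z in degrees. In form: [gripper, dx, dy, dz, turn, gripper, dx, dy, dz, turn, ...]. A call has exactly 8 rows; each row is the pose to reach, as a shift and turn from the pose commanded when the call began, along the tool's axes at that moment; what a row does not reach only later rows make up. A row lasts 1/8 s, in which the tool goes at most 62.5 mm and 10.7 degrees, less where a joint would pass 70% of its speed; a pose out of reach is approached as far as the arm can. A call with a gripper value outside its range is refused whole. The fingers move at their own pace and stop on an object; the grip force is fixed at half the most. Time passes only in rows, so rows that repeat a pose let the fingers close, or fill a call up. It gives the time, the measured TCP pose, the force, the opening and the grip force at its end, in the units of the state.
- sensors.state(): the state, without advancing time (a new reading comes with each control period).
- capture(name): name is "scene" or "top" or "wrist"; returns the picture (400x640x3 uint8, red, green, blue); there is no depth.
- camera_model(name): a dict with "vertical_fov" (degrees; the focal length in pixels is half the picture's height over the tangent of half this angle, whatever the lens; pixels are square), "cx", "cy" (the principal point, pixels), "world_from_camera" (4x4, takes a point from camera to world coordinates); the wrist camera has in their place "tool_from_camera" (4x4, takes a point from camera to tool coordinates, whose origin is the TCP and whose axes are the flange's). Camera axes: x right, y down, z forward; pixel columns grow to the right and rows downward; lengths in m; the calibration is good to about 2 mm. A picture is of the moment at which its call begins: read the wrist's pose just before it. camera_model takes no time and is no camera call.
- arm.hand_in(): hands the job in; it is judged then, once.
The state is a dict: "time": time; "joints": joint angles; "dq": joint speeds; "tau": joint torques, N m; "position": TCP position; "orientation": TCP orientation; "force": force on the tool from outside, world axes, zero at the start; "ft_torque": the same for the moment, N m; "finger_gap": finger opening in m; "gripper_force": force on a finger pad.
Only numpy, scipy, OpenCV 4.12 (cv2) and the standard library are available. Lean on these libraries where they do the work, as an engineer would, in place of code of your own. Each camera call takes 0.05 s, during which the arm holds its last target. There are 200 camera calls.

## Working session

There is one attempt and no reset: what is moved stays moved. The work goes in short steps, Python scripts to look and compute and a tool call to move; the robot and the scene stay as the last step left them, time stands still between calls to the robot, and variables do not carry over. Pictures are saved under pics/ and viewed, at most 10 in all, crops included, and the job is handed in when it is done.

Besides the shell and the picture viewer there is one more tool, called after ">>>" by a JSON object that holds its "op" and its "data", one argument or row to a line. step_arm: Moves the arm, as the interface text tells. Its arguments: {"type":"object","properties":{"series":{"type":"array"}},"required":["series"]}

```bash
ls; mkdir -p pics
python3 - <<'E'
from workcell import sensors,capture,camera_model,arm
import cv2,numpy as np
for n in("scene","top"):
    im=capture(n); cv2.imwrite(f"pics/{n}0.png",im[:,:,::-1]); m=camera_model(n); print(n,m["vertical_fov"],m["cx"],m["cy"],np.round(m["world_from_camera"],3).tolist())
m=camera_model("wrist");print(m)
s=sensors.state();print(s)
E
```

```text
pics
scene 57.22652465811096 323.04278911380766 195.45182946871634 [[0.597, -0.619, 0.511, 0.112], [-0.802, -0.455, 0.386, -0.349], [-0.006, -0.64, -0.768, 0.813], [0.0, 0.0, 0.0, 1.0]]
top 56.808179128271775 324.0084600251134 204.9667575169873 [[0.037, -0.969, 0.243, 0.35], [-0.999, -0.038, 0.004, 0.0], [0.005, -0.243, -0.97, 1.134], [0.0, 0.0, 0.0, 1.0]]
{'vertical_fov': 66.15697928043852, 'cx': 318.4690348183107, 'cy': 202.05384604847373, 'tool_from_camera': array([[ 5.07397253e-04, -9.49332253e-01, -3.14273791e-01,
         8.14445635e-02],
       [ 9.99999858e-01,  5.32174900e-04,  6.95694142e-06,
        -8.44024981e-04],
       [ 1.60644174e-04, -3.14273750e-01,  9.49332389e-01,
        -1.44013496e-01],
       [ 0.00000000e+00,  0.00000000e+00,  0.00000000e+00,
         1.00000000e+00]])}
{'time': 0.1, 'joints': array([ 1.50769809e+00,  4.07310701e-02,  8.39051334e-02, -4.34430354e-04,
       -1.61550274e+00, -3.33678596e-01]), 'dq': array([-0.00266817, -0.00071192,  0.0029516 ,  0.00243054, -0.00040501,
        0.0001494 ]), 'tau': array([-5.35039755e-03, -3.69352198e+01,  3.48279333e+01,  6.95182666e+00,
       -4.62020937e-03, -2.79946946e-06]), 'position': array([0.23168914, 0.55313357, 0.23038226]), 'orientation': array([ 7.88442079e-04,  9.80387047e-01, -1.97080197e-01, -1.11682677e-04]), 'force': array([ 0.226447  ,  0.25787918, -0.54638587]), 'ft_torque': array([-0.00032392, -0.00836015, -0.0170547 ]), 'gripper_force': 0.0, 'finger_gap': 0.08499731935163161}
```

View pics/scene0.png

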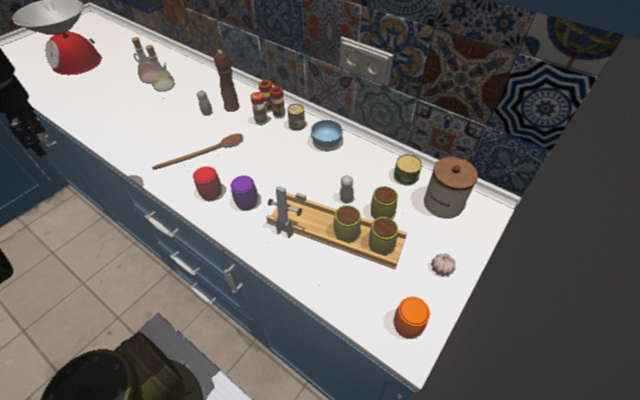

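View pics/top0.png

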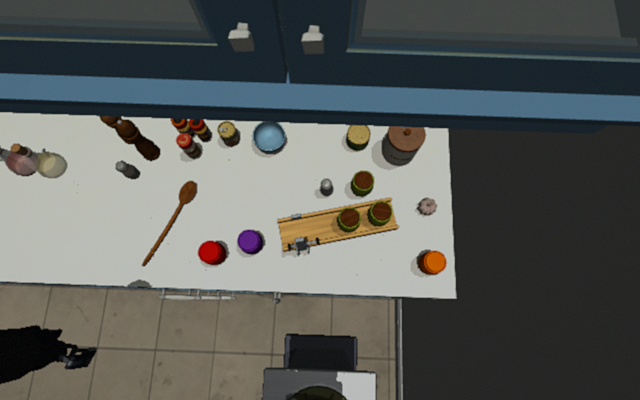

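The scene view shows the rack with the stop at its left end (scene px 285,210; top px 302,244), and two green pots in the lane: front (347,222 / 348,219) and rear (384,235 / 380,213). These could be mistaken for them: the spare green pot behind the rack (384,202 / 362,183), red (207,183 / 212,252), purple (244,192 / 250,241), orange (411,316 / 432,262) and the yellow-lidded tin (407,168 / 358,137). I choose the two green pots inside the lane. Next, a close crop and a measurement.

```bash
cat > h.py <<'E'
import numpy as np,cv2
from workcell import sensors,capture,camera_model,arm
from scipy.spatial.transform import Rotation as R
def cam(n,s=None):
    m=camera_model(n); f=200/np.tan(np.radians(m["vertical_fov"]/2))
    if n=="wrist":
        s=s or sensors.state(); q=s["orientation"]; T=np.eye(4); T[:3,:3]=R.from_quat([*q[1:],q[0]]).as_matrix(); T[:3,3]=s["position"]; W=T@m["tool_from_camera"]
    else: W=np.array(m["world_from_camera"])
    return f,m["cx"],m["cy"],W
def ray(c,u,v):
    f,cx,cy,W=c; return W[:3,3],W[:3,:3]@np.array([(u-cx)/f,(v-cy)/f,1])
def onz(c,u,v,z):
    o,d=ray(c,u,v); return o+d*(z-o[2])/d[2]
def tri(c1,p1,c2,p2):
    o1,d1=ray(c1,*p1);o2,d2=ray(c2,*p2)
    A=np.stack([d1,-d2],1);t=np.linalg.lstsq(A,o2-o1,rcond=None)[0]
    a=o1+t[0]*d1;b=o2+t[1]*d2;return (a+b)/2,np.linalg.norm(a-b)
def proj(c,p):
    f,cx,cy,W=c;q=W[:3,:3].T@(np.asarray(p)-W[:3,3]);return np.array([f*q[0]/q[2]+cx,f*q[1]/q[2]+cy])
E
python3 - <<'E'
from h import *
im=cv2.imread("pics/top0.png");h=cv2.cvtColor(im,cv2.COLOR_BGR2HSV)
c=cam("top")
for p in[(300,230),(365,228),(348,217),(348,230),(380,212)]:print(p,h[p[1],p[0]])
m=cv2.inRange(h,(10,60,120),(28,255,255));m[:195]=0;m[255:]=0;m[:,:272]=0;m[:,402:]=0
m=cv2.morphologyEx(m,cv2.MORPH_CLOSE,np.ones((5,5)))
pts=cv2.findNonZero(m);r=cv2.minAreaRect(pts);b=cv2.boxPoints(r);print(r)
for q in b:print(q,onz(c,*q,0.03).round(4))
# plugs
pl=cv2.inRange(h,(0,80,30),(14,255,140))
for nm,roi in dict(front=(335,205,362,232),rear=(366,200,393,226),spare=(350,170,376,196)).items():
    a=pl[roi[1]:roi[3],roi[0]:roi[2]];mm=cv2.moments(a,True)
    if mm["m00"]:
        u,v=roi[0]+mm["m10"]/mm["m00"],roi[1]+mm["m01"]/mm["m00"];print(nm,mm["m00"],u,v,onz(c,u,v,0.092 if nm!="spare" else .084).round(4))
s=cv2.imread("pics/scene0.png")
A=cv2.resize(im[165:265,268:408],None,fx=4,fy=4,interpolation=cv2.INTER_CUBIC);B=cv2.resize(s[165:285,250:420],None,fx=4,fy=4,interpolation=cv2.INTER_CUBIC)
cv2.imwrite("pics/cropB.png",B);cv2.imwrite("pics/cropA.png",A)
E
```

```text
(300, 230) [ 19 151 188]
(365, 228) [ 18 149 192]
(348, 217) [ 13 222  70]
(348, 230) [ 35 205  36]
(380, 212) [ 11 229  70]
((337.242431640625, 223.36737060546875), (31.98223114013672, 118.25765991210938), 78.95905303955078)
[276.14557 218.99603] [0.5767 0.1485 0.03  ]
[392.21436 196.34845] [ 0.6621 -0.2057  0.03  ]
[398.3393  227.73871] [ 0.5639 -0.2236  0.03  ]
[282.2705  250.38629] [0.4819 0.1237 0.03  ]
front 234.0 349.3974358974359 217.06410256410257 [ 0.5778 -0.0703  0.092 ]
rear 234.0 381.1752136752137 210.92307692307693 [ 0.5995 -0.1619  0.092 ]
spare 209.0 363.04784688995215 179.99521531100478 [ 0.694  -0.1091  0.084 ]
```

View pics/cropA.png

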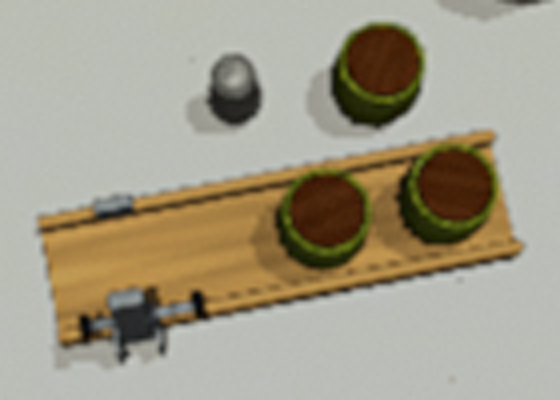

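View pics/cropB.png

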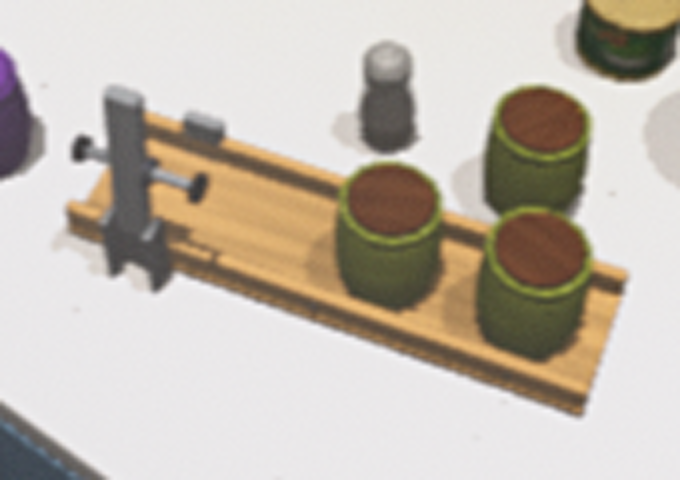

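The crops confirm it: the stop is upright at crop A px (135,318), the front pot is at (325,208) and the rear pot at (455,185), both in the lane. The lane's yaw is about 13.4°.

```bash
cat >> h.py <<'E'
import json,os
def tool(p,s):  # world point -> shift in tool axes, cm
    q=s["orientation"];return 100*R.from_quat([*q[1:],q[0]]).as_matrix().T@(np.asarray(p)-s["position"])
def rackT(): 
    x,y,a=json.load(open("rack.json"));return x,y,a
def r2w(p):
    x,y,a=rackT();c,s=np.cos(a),np.sin(a);return np.array([x+c*p[0]-s*p[1],y+s*p[0]+c*p[1],p[2]])
def w2r(p):
    x,y,a=rackT();c,s=np.cos(a),np.sin(a);d=np.asarray(p)-[x,y,0];return np.array([c*d[0]+s*d[1],-s*d[0]+c*d[1],d[2]])
E
python3 - <<'E'
from h import *
c=cam("top");k=cam("scene")
P=[onz(c,268+u/4,165+v/4,.03)[:2] for u,v in[(40,217),(494,133),(522,243),(60,335)]]
Q=[onz(k,250+u/4,165+v/4,.03)[:2] for u,v in[(627,275),(583,400),(68,208)]]
print(np.round(P,4).tolist(),np.round(Q,4).tolist())
P=np.array(P);M=np.array([[.05,.18],[.05,-.18],[-.05,-.18],[-.05,.18]])
P2=np.vstack([P,Q]);M2=np.vstack([M,[[.05,-.18],[-.05,-.18],[-.05,.18]]])
mc,pc=M2.mean(0),P2.mean(0);H=(M2-mc).T@(P2-pc);a=np.arctan2(H[0,1]-H[1,0],H[0,0]+H[1,1])
Rm=np.array([[np.cos(a),-np.sin(a)],[np.sin(a),np.cos(a)]]);t=pc-Rm@mc
json.dump([*t,a],open("rack.json","w"));print(t,np.degrees(a),"res",np.round((P2-(M2@Rm.T+t))*1e3,1).tolist())
for n,p in dict(front=(.5778,-.0703,.092),rear=(.5995,-.1619,.092)).items():print(n,w2r(p).round(4))
print("garlic",w2r(onz(c,428,206,.03)).round(3))
e,er=tri(c,(268+126/4,165+297/4),k,(250+124/4,165+95/4));print("flagtop",w2r(e).round(4),er)
s=sensors.state()
for p in[(-.125,.12,.25),(-.09,.12,.14)]:print(r2w(p).round(3),tool(r2w(p),s).round(1))
E
```

```text
[[0.5761, 0.1429], [0.6559, -0.2035], [0.5701, -0.2242], [0.4869, 0.1219]] [[0.6565, -0.2039], [0.5612, -0.2257], [0.4842, 0.1193]]
[ 0.57133086 -0.04095097] 12.927054253801543 res [[-3.7, -2.8], [-4.5, 1.7], [7.2, 3.4], [4.5, -1.4], [-3.8, 1.3], [-1.6, 1.8], [1.9, -4.0]]
front [-0.0003 -0.0301  0.092 ]
rear [ 0.0004 -0.1242  0.092 ]
garlic [ 0.001 -0.282  0.03 ]
flagtop [-0.0493  0.1194  0.1705] 0.0012171269669270413
[0.423 0.048 0.25 ] [37.1 39.2 -1.9]
[0.457 0.056 0.14 ] [40.  37.2  9.1]
```

>>> {"op": "step_arm", "data": {
  "series": [1,4.6,4.9,-1,-5,1,9.3,9.8,-1.9,-10,1,14,14.7,-1.9,-15,1,18.6,19.6,-1.9,-20,1,23.2,24.5,-1.9,-25,1,27.8,29.4,-1.9,-30,1,32.5,34.3,-1.9,-36,1,37.1,39.2,-1.9,-36]
}}

```text
time: 1.1
position: [0.4082, 0.0849, 0.2503]
orientation: [-0.0, 0.993, 0.116, 0.0]
force: [1.3, 1.0, 0.1]
finger_gap: 0.0002
gripper_force: 0.0
```

Run:
```python
from h import *
s=sensors.state();print(s["time"],s["position"],w2r(s["position"]).round(4),s["force"],tool(r2w((-.09,.12,.14)),s).round(2))
q=s["orientation"];Rm=R.from_quat([*q[1:],q[0]]).as_matrix();print(np.degrees(np.arctan2(Rm[1,0],Rm[0,0])))
im=capture("wrist");cv2.imwrite("pics/w1.png",im[:,:,::-1])
```

```text
1.1 [0.40819321 0.08491239 0.25028328] [-0.1308  0.1592  0.2503] [1.30024279 0.9547726  0.14638474] [ 4.05  3.95 11.03]
13.378002508452099
```

View pics/w1.png

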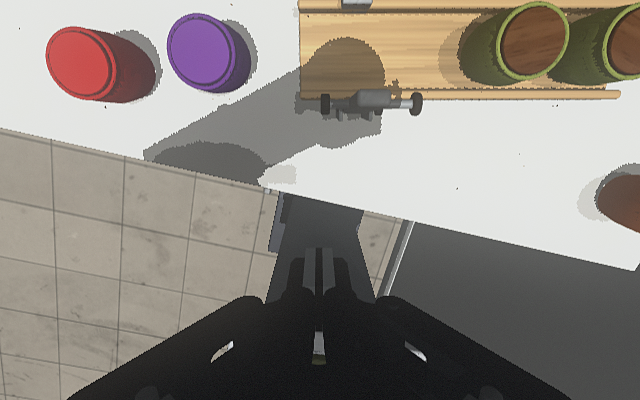

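The wrist view shows the stop's top at about (372,98), with its bracket near (355,112). The rack's near rail is level at row 96, so the tool is aligned with the rack. Next: check the settled pose and compare with the projection.

Run:
```python
from h import *
x,y,a=rackT();json.dump([x,y,np.radians(13.35)],open("rack.json","w"))
s=sensors.state();
print(s["time"],s["position"],w2r(s["position"]).round(4),np.abs(s["dq"]).max())
im=capture("wrist");c=cam("wrist",s);g=sensors.state();print(w2r(g["position"]).round(4),np.abs(g["dq"]).max())
for p in[(-.05,.18,.03),(-.05,-.18,.03),(-.049,.1194,.1705),(.05,.18,.03)]:print(p,proj(c,r2w(p)).round(1))
# edges of the rack end and near rail in the current picture
h=cv2.cvtColor(im,cv2.COLOR_RGB2HSV);m=cv2.inRange(h,(10,60,100),(28,255,255))
n,l,st,_=cv2.connectedComponentsWithStats(m);i=1+np.argmax(st[1:,4]);print(st[i])
cv2.imwrite("pics/w2.png",im[:,:,::-1])
for u in (280,330,450,600):
    v=np.where(l[:,u%640]==i)[0]; print(u,v.min() if len(v) else None,v.max() if len(v) else None)
```

```text
1.15 [0.40962947 0.07868199 0.25066158] [-0.1297  0.1537  0.2507] 0.2315753023737211
[-0.1296  0.1568  0.2505] 0.10837447646727298
(-0.05, 0.18, 0.03) [294.5 102.6]
(-0.05, -0.18, 0.03) [613.1 100.2]
(-0.049, 0.1194, 0.1705) [367.3 101.8]
(0.05, 0.18, 0.03) [291.4   0.3]
[  290     0   324    99 18185]
280 None None
330 0 98
450 0 97
600 88 95
```

View pics/w2.png

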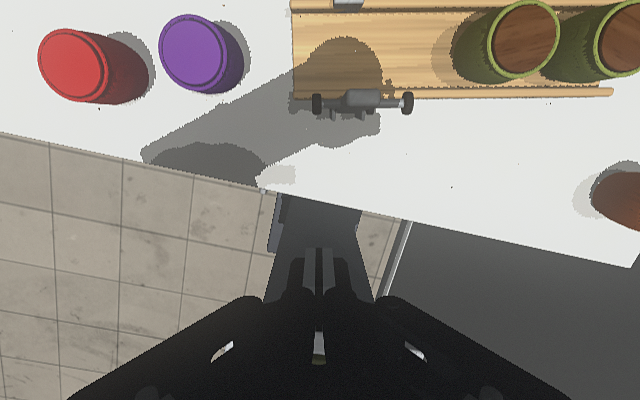

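>>> {"op": "step_arm", "data": {
  "series": [1,0.5,2,1.5,0,1,1,3.7,4,0,1,1.5,3.7,6.5,0,1,2.5,3.7,9,0,1,3.5,3.7,10.5,0,1,4,3.7,11,0,1,4,3.7,11,0,1,4,3.7,11,0]
}}

```text
time: 2.2
position: [0.4559, 0.0601, 0.1413]
orientation: [-0.0, 0.993, 0.116, 0.001]
force: [0.3, -0.9, -0.1]
finger_gap: -0.0004
gripper_force: 0.0
```

Run:
```python
from h import *
s=sensors.state();p=w2r(s["position"]);print(p.round(4),s["force"])
r=.09
for a in np.arange(0,1.58,.1571):
    x=-.058+r*np.sin(a)-.006*np.cos(a)-.011;z=.052+r*np.cos(a)+.006*np.sin(a)
    print(round(a,2),((x-p[0])*100).round(1),((p[2]-z)*100).round(1))
```

```text
[-0.089   0.125   0.1413] [ 0.25640304 -0.94924165 -0.07831912]
0.0 1.4 -0.1
0.16 2.8 -0.1
0.31 4.2 0.2
0.47 5.6 0.6
0.63 6.8 1.3
0.79 7.9 2.1
0.94 8.9 3.2
1.1 9.7 4.3
1.26 10.4 5.6
1.41 10.8 6.9
1.57 11.0 8.3
```

>>> {"op": "step_arm", "data": {
  "series": [1,1.4,0.3,0,0,1,2.8,0.3,0,0,1,4.2,0.3,0.2,0,1,5.6,0.3,0.6,0,1,6.8,0.3,1.3,0,1,7.9,0.3,2.1,0,1,8.9,0.3,3.2,0,1,9.7,0.3,4.3,0]
}}

```text
time: 3.2
position: [0.5511, 0.0795, 0.0964]
orientation: [0.0, 0.993, 0.116, -0.0]
force: [-0.7, -0.1, 0.2]
finger_gap: 0.0001
gripper_force: 0.4
```

Run:
```python
from h import *
s=sensors.state();p=w2r(s["position"]);print(p.round(4),s["force"])
```

```text
[0.0081 0.1218 0.0964] [-0.67613727 -0.13129776  0.16991936]
```

>>> {"op": "step_arm", "data": {
  "series": [1,0.7,0,1.2,0,1,1.0,0,2.2,0,1,1.2,0,2.9,0,1,1.3,0,3.4,0,1,1.3,0,3.7,0,1,1.3,0,3.85,0,1,1.3,0,3.95,0,1,1.3,0,3.95,0]
}}

```text
time: 4.2
position: [0.5635, 0.0823, 0.0582]
orientation: [-0.0, 0.993, 0.116, 0.0]
force: [0.7, -0.4, 1.7]
finger_gap: 0.0002
gripper_force: 0.6
```

>>> {"op": "step_arm", "data": {
  "series": [1,0,0,0.05,0,1,0,0,0.1,0,1,0,0,0.15,0,1,0,0,0.2,0,1,0,0,0.2,0,1,0,0,0.2,0,1,0,0,0.2,0,1,0,0,0.2,0]
}}

```text
time: 5.2
position: [0.5636, 0.0823, 0.058]
orientation: [0.0, 0.993, 0.116, 0.001]
force: [-6.5, 0.8, 10.5]
finger_gap: -0.0001
gripper_force: 5.5
```

>>> {"op": "step_arm", "data": {
  "series": [1,0,0,-4,0,1,0,0,-8,0,1,-0.3,4.5,-8,0,1,-0.7,10,-8,0,1,-1.1,16,-8,0,1,-1.5,22,-8,0,1,-1.9,28,-8,0,1,-1.9,31.6,-8,0]
}}

```text
time: 6.2
position: [0.6169, -0.2323, 0.1351]
orientation: [-0.0, 0.993, 0.114, -0.0]
force: [-0.4, 0.5, -0.8]
finger_gap: -0.0001
gripper_force: 0.0
```

Run:
```python
from h import *
im=capture("wrist");s=sensors.state();p=w2r(s["position"]);print(s["time"],p.round(4),s["force"])
im=capture("scene");cv2.imwrite("pics/s2.png",cv2.resize(im[150:300,240:470,::-1],None,fx=3.4,fy=3.4,interpolation=cv2.INTER_CUBIC))
s=sensors.state();c=cam("wrist",s);im=capture("wrist");cv2.imwrite("pics/w3.png",im[:,:,::-1]);print(w2r(s["position"]).round(4))
h=cv2.cvtColor(im,cv2.COLOR_RGB2HSV);pl=cv2.inRange(h,(0,80,30),(15,255,140));n,l,st,ce=cv2.connectedComponentsWithStats(pl)
for i in range(1,n):
    if st[i,4]>800:print(st[i],w2r(onz(c,*ce[i],.092)).round(4))
```

```text
6.25 [-0.0005 -0.1996  0.1346] [-3.06090925  1.09418975  0.36263941]
[-1.000e-04 -1.974e-01  1.344e-01]
[  93    1   97  103 7417] [ 0.1075 -0.0997  0.092 ]
[ 168  187   82   77 4666] [ 0.0041 -0.124   0.092 ]
[  23  188   86   77 3001] [ 0.0066 -0.0372  0.092 ]
```

View pics/s2.png

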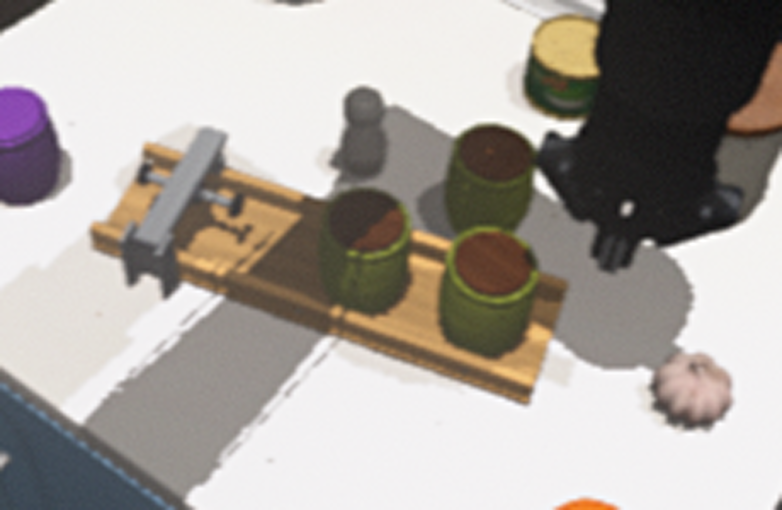

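View pics/w3.png

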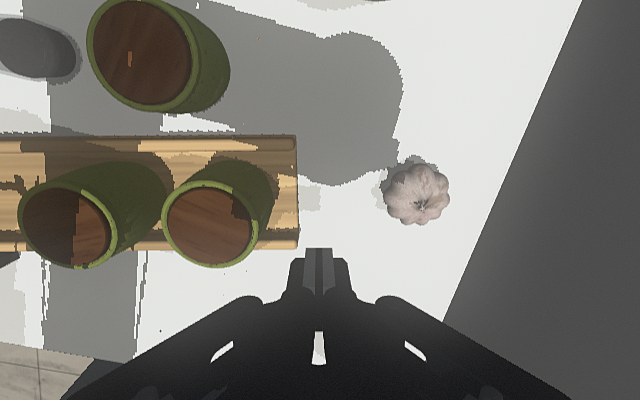

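The stop lies down across the lane (s2 crop px 190,190). The pots are undisturbed, and in w3 the fingertips (320,260) are clear behind the rear pot (210,225). I'll turn the hand a quarter so its wide linkage doesn't lean over the pot, then go down.

>>> {"op": "step_arm", "data": {
  "series": [1,0.4,0,0,10.5,1,0.4,0,0,21,1,0.4,0,0,31.5,1,0.4,0,0,42,1,0.4,0,0,52.5,1,0.4,0,0,63,1,0.4,0,0,73.5,1,0.4,0,0,84]
}}

```text
time: 7.35
position: [0.6212, -0.2274, 0.1357]
orientation: [-0.0, 0.814, -0.581, -0.0]
force: [0.1, -0.1, -0.5]
finger_gap: -0.0002
gripper_force: 0.0
```

>>> {"op": "step_arm", "data": {
  "series": [1,0,0,0,6,1,0,0,2,6,1,0,0,4,6,1,0,0,6,6,1,0,0,8,6,1,0,0,9.5,6,1,0,0,9.5,6,1,0,0,9.5,6]
}}

```text
time: 8.35
position: [0.6217, -0.229, 0.0417]
orientation: [-0.0, 0.784, -0.621, 0.001]
force: [-0.4, 0.8, -1.1]
finger_gap: 0.0003
gripper_force: 0.0
```

Run:
```python
from h import *
s=sensors.state();p=w2r(s["position"]);print(s["time"],p.round(4),s["force"])
q=s["orientation"];Rm=R.from_quat([*q[1:],q[0]]).as_matrix();print(np.degrees(np.arctan2(Rm[1,0],Rm[0,0])))
print("rack force",(lambda a,f:(f[0]*-np.sin(a)+f[1]*np.cos(a)))(rackT()[2],s["force"]))
```

```text
8.35 [ 0.0056 -0.1946  0.0417] [-0.36932753  0.84387711 -1.1070301 ]
-76.72650294781246
rack force 0.9063509706440342
```

Run:
```python
from h import *
c=cam("top");k=cam("scene")
for B in[(190,183),(207,188)]:
    p,e=tri(c,(268+199/4,165+303/4),k,(250+B[0]/4,165+B[1]/4));print(w2r(p).round(4),e)
print(w2r(onz(k,240+241/3.4,150+206/3.4,.052)).round(4))
```

```text
[-0.0556  0.0745  0.1194] 0.003759785208102517
[-0.0513  0.0708  0.1093] 0.005258538837984425
[0.0022 0.0702 0.052 ]
```

>>> {"op": "step_arm", "data": {
  "series": [1,-0.5,0,0,0,1,-1,0,0,0,1,-1.5,0,0,0,1,-2,0,0,0,1,-2.5,0,0,0,1,-3,0,0,0,1,-3.5,0,0,0,1,-4,0,0,0]
}}

```text
time: 9.35
position: [0.612, -0.1896, 0.041]
orientation: [0.0, 0.784, -0.621, 0.0]
force: [0.4, -1.3, -0.6]
finger_gap: 0.0
gripper_force: 0.9
```

>>> {"op": "step_arm", "data": {
  "series": [1,-0.6,0,0,0,1,-1.2,0,0,0,1,-1.8,0,0,0,1,-2.4,0,0,0,1,-3,0,0,0,1,-3.6,0,0,0,1,-4.2,0,0,0,1,-4.8,0,0,0]
}}

```text
time: 10.35
position: [0.6009, -0.1428, 0.0409]
orientation: [0.0, 0.784, -0.621, 0.0]
force: [1.1, -4.0, 0.5]
finger_gap: 0.0002
gripper_force: 1.9
```

```bash
cat > st.py <<'E'
from h import *
s=sensors.state();p=w2r(s["position"]);a=rackT()[2];f=s["force"];print(s["time"],p.round(4),"Fy",-f[0]*np.sin(a)+f[1]*np.cos(a),f)
E
python3 st.py
```

```text
10.35 [ 0.0052 -0.1059  0.0409] Fy -4.129218609623847 [ 1.05289082 -3.9940351   0.50865588]
```

>>> {"op": "step_arm", "data": {
  "series": [1,-0.2,0,0,0,1,-0.4,0,0,0,1,-0.6,0,0,0,1,-0.8,0,0,0,1,-1,0,0,0,1,-1.2,0,0,0,1,-1.4,0,0,0,1,-1.6,0,0,0]
}}

```text
time: 11.35
position: [0.5973, -0.1274, 0.0409]
orientation: [0.0, 0.784, -0.621, 0.0]
force: [1.1, -3.9, 1.2]
finger_gap: 0.0001
gripper_force: 2.0
```

```bash
python3 st.py
```

```text
11.35 [ 0.0053 -0.0901  0.0409] Fy -4.072927111243949 [ 1.11925786 -3.92043056  1.17810897]
```

>>> {"op": "step_arm", "data": {
  "series": [1,-0.1,0,0,0,1,-0.2,0,0,0,1,-0.3,0,0,0,1,-0.4,0,0,0,1,-0.5,0,0,0,1,-0.6,0,0,0,1,-0.7,0,0,0,1,-0.8,0,0,0]
}}

```text
time: 12.35
position: [0.5955, -0.1197, 0.0409]
orientation: [0.0, 0.784, -0.621, 0.0]
force: [1.1, -4.4, 1.4]
finger_gap: 0.0002
gripper_force: 2.0
```

```bash
python3 st.py
```

```text
12.35 [ 0.0053 -0.0822  0.0409] Fy -4.485044237249381 [ 1.08865473 -4.35125579  1.40082716]
```

Still sliding (about 4.2 N). I'll advance in small steps.

>>> {"op": "step_arm", "data": {
  "series": [1,-0.05,0,0,0,1,-0.1,0,0,0,1,-0.15,0,0,0,1,-0.2,0,0,0,1,-0.25,0,0,0,1,-0.3,0,0,0,1,-0.35,0,0,0,1,-0.4,0,0,0]
}}

```text
time: 13.35
position: [0.5946, -0.1158, 0.0408]
orientation: [0.0, 0.784, -0.621, 0.0]
force: [1.5, -4.2, 0.6]
finger_gap: -0.0002
gripper_force: 2.1
```

>>> {"op": "step_arm", "data": {
  "series": [1,-0.05,0,0,0,1,-0.1,0,0,0,1,-0.15,0,0,0,1,-0.2,0,0,0,1,-0.25,0,0,0,1,-0.3,0,0,0,1,-0.35,0,0,0,1,-0.4,0,0,0]
}}

```text
time: 14.35
position: [0.5937, -0.1122, 0.0409]
orientation: [0.0, 0.784, -0.621, 0.0]
force: [1.8, -4.8, 1.1]
finger_gap: 0.0001
gripper_force: 3.0
```

>>> {"op": "step_arm", "data": {
  "series": [1,-0.04,0,0,0,1,-0.08,0,0,0,1,-0.12,0,0,0,1,-0.16,0,0,0,1,-0.2,0,0,0,1,-0.2,0,0,0,1,-0.2,0,0,0,1,-0.2,0,0,0]
}}

```text
time: 15.35
position: [0.5933, -0.111, 0.0409]
orientation: [0.001, 0.784, -0.621, 0.001]
force: [1.8, -7.2, 0.5]
finger_gap: 0.0002
gripper_force: 4.2
```

>>> {"op": "step_arm", "data": {
  "series": [1,-0.05,0,0,0,1,-0.1,0,0,0,1,-0.15,0,0,0,1,-0.2,0,0,0,1,-0.2,0,0,0,1,-0.2,0,0,0,1,-0.2,0,0,0,1,-0.2,0,0,0]
}}

```text
time: 16.35
position: [0.5929, -0.1097, 0.041]
orientation: [0.001, 0.784, -0.621, 0.001]
force: [2.6, -10.4, -0.2]
finger_gap: 0.0
gripper_force: 5.6
```

>>> {"op": "step_arm", "data": {
  "series": [1,-0.05,0,0,0,1,-0.1,0,0,0,1,-0.1,0,0,0,1,-0.1,0,0,0,1,-0.1,0,0,0,1,-0.1,0,0,0,1,-0.1,0,0,0,1,-0.1,0,0,0]
}}

```text
time: 17.35
position: [0.5927, -0.1091, 0.0411]
orientation: [0.001, 0.784, -0.621, 0.001]
force: [3.3, -12.6, -1.1]
finger_gap: 0.0005
gripper_force: 6.3
```

About 8.8 N of squeeze has been held. Now I'll back off gently.

>>> {"op": "step_arm", "data": {
  "series": [1,0.05,0,0,0,1,0.1,0,0,0,1,0.2,0,0,0,1,0.3,0,0,0,1,0.4,0,0,0,1,0.5,0,0,0,1,0.6,0,0,0,1,0.8,0,0,0]
}}

```text
time: 18.35
position: [0.5942, -0.1144, 0.0404]
orientation: [-0.0, 0.784, -0.621, -0.0]
force: [-0.2, -0.6, 0.6]
finger_gap: -0.0002
gripper_force: 0.0
```

>>> {"op": "step_arm", "data": {
  "series": [1,0.5,0,0,0,1,1.5,0,0,0,1,2.5,0,0,0,1,3.5,0,0,0,1,4.5,0,0,0,1,5,0,-3,0,1,5,0,-7,0,1,5,0,-11,0]
}}

```text
time: 19.35
position: [0.6057, -0.1641, 0.1519]
orientation: [0.0, 0.784, -0.621, -0.0]
force: [0.8, -0.6, -0.5]
finger_gap: 0.0
gripper_force: 0.0
```

Run:
```python
from h import *
capture("wrist")
s=sensors.state();c=cam("wrist",s);im=capture("wrist");print(s["time"],s["force"],w2r(s["position"]).round(4))
h=cv2.cvtColor(im,cv2.COLOR_RGB2HSV);pl=cv2.inRange(h,(0,80,30),(15,255,140));n,l,st,ce=cv2.connectedComponentsWithStats(pl)
for i in range(1,n):
    if st[i,4]>500:print(st[i],w2r(onz(c,*ce[i],.092)).round(4))
b=capture("scene")[150:300,240:470]
cv2.imwrite("pics/f.png",np.vstack([cv2.resize(im,(640,400)),cv2.resize(b,(640,417))])[:,:,::-1][:810] if 0 else np.hstack([cv2.resize(im,(400,250)),cv2.resize(b,(383,250))])[:,:,::-1])
```

```text
19.4 [-0.18198913 -0.28474831  6.19378602] [ 0.0069 -0.1291  0.1592]
[   0    0   48  132 3363] [ 0.1947 -0.2389  0.092 ]
[ 498    0   80  104 3599] [-0.124  -0.2361  0.092 ]
[546   0  73  96 747] [-0.1463 -0.2381  0.092 ]
```

View pics/f.png

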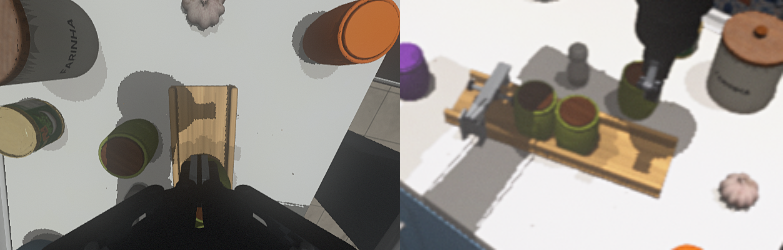

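The final view shows the stop down, the pots closed up against the bumper (crop 535,105 and 577,122), and the bystanders undisturbed.

```bash
python3 -c "
from workcell import arm
print(arm.hand_in())"
```

```text
the job is handed in; nothing more can be done
None
```

I handed the job in at about 19.5 s: the stop is folded down, and both pots are closed up on the bumper after an estimated 9 N squeeze. In the final view nothing else looked disturbed, but hand-in returned no verdict and I did not measure the residual bumper force.

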